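Clear used cultures through the waste flap and aim the germicidal lamp

ROBOT

A 6-joint arm with a two-finger parallel gripper is mounted at the origin on a cart in front of the work surface, level with it; the furniture and walls round the work are solid. World frame = base frame: x ahead of the robot, y to its left, z up, the work surface at z = 0. Lengths are in mm, angles in rad, forces in N, time in s.
With the tool pointing down it reaches from about 275 to 750 mm from the base axis. Payload 10.2 kg.
Tool frame: the origin (TCP) lies midway between the tips of the shut fingers; the grasp point (between the pads) lies 19 mm behind it; z points along the fingers, y is the direction in which the jaws open and shut (so a half turn about z gives the same grasp; the last joint's range is limited). The gripper opens to 85 mm and grips with 20 to 120 N. Pads are 22 mm wide; open, the fingers measure 114 mm over their backs; the gripper's body (76 mm by 85 mm) begins 54 mm behind the grasp point. The pads swing forward as they close: fully open they stand 13 mm farther back than shut.
Start: joints at [-1.383, 0.313, 1.498, -0, 1.331, -0.223], TCP at [209.643, -481.332, 231.294] pointing down, gripper open.
Joint ranges: [-2.94, 2.94], [-0.97, 2.17], [0.19, 2.56], [-1.23, 4.37], [0.02, 3.11], [-2.88, 2.88]. Speed limits (rad/s): [2.39, 2.39, 3.01, 3.14, 3.14, 3.14].

INTERFACE

Orientations are given as a unit quaternion [w, x, y, z].
In Python, from rig import sense, capture, finish_job, search_frame, trace gives the robot as it stands.
- The arm moves only by the tool arm_command, never from a script. Its argument "steps" is one flat list of numbers, 5 for each row, row after row: the shift along the world's x, y, z in units of 50 mm (1.0 is 50 mm), then the turn about the world's z in units of 5 degrees (1.0 is 5 degrees), then the opening in per cent of the stroke, from 0 (shut) to 100 (fully open). In form: [dx, dy, dz, twist, fingers, dx, dy, dz, twist, fingers, ...]. A call has 1 to 5 rows; each row shifts and turns the commanded pose from where the row before left it; what a row does not reach is not made up. A row lasts 1/8 s, in which the tool goes at most 62.5 mm and 10.7 degrees, less where a joint would pass 70% of its speed; a pose out of reach is approached as far as the arm can. A call is refused whole if a number of a shift passes 1 or a number of a turn 1, either way. A call with a gripper value outside its range is refused whole. The fingers move at their own pace and stop on an object; "grip_force" is the grip in N (left out, the last holds). Time passes only in rows, so rows that do not move let the fingers close. It gives the time, the measured TCP pose, the force and the opening at its end, in the units of the state.
- sense(): the state, without advancing time (a new reading comes with each control period).
- capture(name): name is "side" or "top" or "wrist"; returns a dict with "frame" (420x560x3 uint8, blue, green, red), "fov_y" (degrees; the focal length in pixels is half the picture's height over the tangent of half this angle, whatever the lens; pixels are square), "cx", "cy" (the principal point, pixels), "k1" (the pictures are not rectified: a ray, as slopes to the right and down, at radius r is drawn at 1 + k1 r^2 times it, then the intrinsics apply), "extrinsics" (4x4, takes a point from world to camera coordinates). Camera axes: x right, y down, z forward; pixel columns grow to the right and rows downward; lengths in mm; the calibration is good to about 2 mm. A picture is of the moment at which its call begins. There is no depth.
- finish_job(): hands the job in, once; it reports no verdict.
Trained networks look in a picture, given as the dict that the camera call returned (one of the last four; its "shot" number tells which), for a name from the list of things; names that differ only in an ending like _2 or _b are one class to them, and where a whole thing is asked for, a point or a joint stands for the part that bears it (a point fixed in the world has none). Each returns a list of dicts, best first, with "score" (0 to 1); they miss things now and then, are a little off and sometimes report something else, mostly with a low value. They report only what shows in the picture. A call takes as long as a camera call.
- search_frame(picture, target): "point" ([x, y, z] in mm, in world coordinates, good to about 4 mm: the middle of the surface that is visible of it).
- trace(picture, target): "mask" (420x560 bool, what is visible of it).
The state is a dict: "time_s": time; "joints": joint angles; "dq": joint speeds; "tau": joint torques, N m; "eef_pos": TCP position; "ee_rot": TCP orientation; "force": force on the tool from outside, world axes, zero at the start; "wrist_torque": the same for the moment, N m; "grip_width": opening from 0.0 (shut) to 1.0 (fully open).
Only numpy, scipy, OpenCV 4.12 (cv2) and the standard library are available. Lean on these libraries where they do the work, as an engineer would, in place of code of your own. Each camera call takes 0.05 s, during which the arm holds its last target. There are 200 camera calls.

TASK

Disinfect the work place after a session: take each used small culture dish from the green mat, lay it on the steel ledge of the yellow waste box and push it in through the spring flap until it has slid inside and the flap has shut behind it. When all the dishes are in the box, turn and tilt the germicidal lamp by its red ball handle so that it points straight at the ring in the middle of the empty mat, and let go of it. Leave the other bottles, vessels and the tape where they stand.

Things in the scene. Friction and masses are not known exactly. Their poses are not given: they have to be found in the camera images.
- dish_a_mid (a point): one of three or four used culture dishes (the others are absent): low round plastic dish with its lid on, 67 mm across, 15 mm tall, about 40 g, lying flat on the mat at the start; this point is its centre, half-way up (7.5 mm over whatever it lies on)
- dish_b_mid (a point): one of three or four used culture dishes (the others are absent): low round plastic dish with its lid on, 67 mm across, 15 mm tall, about 40 g, lying flat on the mat at the start; this point is its centre, half-way up (7.5 mm over whatever it lies on)
- dish_c_mid (a point): one of three or four used culture dishes (the others are absent): low round plastic dish with its lid on, 67 mm across, 15 mm tall, about 40 g, lying flat on the mat at the start; this point is its centre, half-way up (7.5 mm over whatever it lies on)
- dish_d_mid (a point): one of three or four used culture dishes (the others are absent): low round plastic dish with its lid on, 67 mm across, 15 mm tall, about 40 g, lying flat on the mat at the start; this point is its centre, half-way up (7.5 mm over whatever it lies on)
- work_mat: dark green bench mat, 250 x 250 mm, 3 mm thick, lying flat and fixed; origin at the centre of its underside. Behind it stands a pine chest 300 mm tall whose front is at about x = 0.66 m, so keep the wrist back over dishes that lie beyond x = 0.60 m; a wall shelf with a lamp batten hangs 0.6 m above the desk behind the mat and the lamp
- mat_center (a point): middle of the mat's top surface, marked by a pale ring 24 mm across (z up)
- waste_box: yellow culture-waste box, red rim, clear window in its top; fixed. Origin under the centre of the main box: 250 mm deep (x), 176 mm wide (y), 168 mm tall; x points from its front face into the box, z up. The only way in is the port in the front face (x = -125 mm)
- waste_port (a point): middle of the port's lower edge, in the front face and level with the ledge, 115 mm above the desk; axes as the box's. The port is 88 mm wide and 39 mm high. Its lower edge is a smooth rolled lip; right behind it a polished steel slide falls away at 40 degrees into the deep box: a dish whose rear is pushed up to the front face slides in by itself and the flap shuts behind it
- waste_ledge (a point): point on the flat steel ledge before the port, on its middle line, 55 mm out from the front face; axes as the box's. The ledge is 118 mm wide, reaches 115 mm out from the front face, is open at front and sides and solid below. Two guides 12 mm high stand on it in the last 32 mm before the port, flaring from 82 mm apart at the port to 102 mm
- waste_flap (a joint): the steel flap in the port, hinged along its upper edge (152 mm above the desk), 35 mm high: 0 rad = shut, grows as it is pushed inward, to 1.35; a weak spring (under 0.5 N at its lower edge) swings it shut; it cannot open outward
- lamp_swivel (a joint): swivel of the lamp's yoke about its upright post: grows counter-clockwise seen from above, -2.4 to 2.4 rad; 0 = the lamp looks along the base's -x; stiff with friction (0.22 N m), stays where it is left
- lamp_tilt (a joint): tilt of the lamp head in its yoke: 0 = level, grows as the lens goes down, -0.5 to 1.2 rad; stiff with friction (0.28 N m), stays where it is left
- lamp_pivot (a point): where the swivel axis and the tilt axis cross, 160 mm above the desk, inside the lamp head, a white barrel 56 mm thick with a black bezel 70 mm across and a violet lens, reaching from 45 mm behind to 75 mm ahead of this point. Its x axis is the beam: it runs along the barrel's middle out through the lens; y is the tilt axis (level), z is the barrel's upper side
- lamp_knob (a point): centre of the red ball handle, 24 mm in diameter, on a 9 mm stalk on the barrel's upper side, 52 mm ahead of lamp_pivot and 74 mm above it in the lamp's own frame (the ball clears the barrel by 34 mm); the lamp is turned and tilted by it. The lamp's white foot is a fixed disc 100 mm across under lamp_pivot
- stain_bottle: bystander: blue dropper bottle, 32 x 33 x 99 mm, origin under its centre
- oil_bottle: bystander: amber dropper bottle with black cap, 26 x 27 x 90 mm, origin under its centre
- tape_roll: bystander: roll of tape lying flat, 52 mm across, 19 mm tall, origin under its centre
- red_beaker: bystander: sample beaker with red lid, 62 mm across, 69 mm tall, origin under its centre
- conical_flask: bystander: small conical flask, 66 mm across, 71 mm tall, origin under its centre
- petri_1: bystander: clean large dish, 90 mm across, 15 mm tall, to be left where it is; origin under its centre

How it is judged (in metres and radians):
On the way, in this order (a step that is already met when the one before it is completed fails the run):
1. every used dish is inside the waste box and the flap is shut (x of dish_a_mid in the frame of waste_box between -0.095 and 0.125 m and y of dish_a_mid in the frame of waste_box between -0.085 and 0.085 m and z of dish_a_mid in the frame of waste_box between 0 and 0.15 m and x of dish_b_mid in the frame of waste_box between -0.095 and 0.125 m and y of dish_b_mid in the frame of waste_box between -0.085 and 0.085 m and z of dish_b_mid in the frame of waste_box between 0 and 0.15 m and x of dish_c_mid in the frame of waste_box between -0.095 and 0.125 m and y of dish_c_mid in the frame of waste_box between -0.085 and 0.085 m and z of dish_c_mid in the frame of waste_box between 0 and 0.15 m and x of dish_d_mid in the frame of waste_box between -0.095 and 0.125 m and y of dish_d_mid in the frame of waste_box between -0.085 and 0.085 m and z of dish_d_mid in the frame of waste_box between 0 and 0.15 m and value of joint waste_flap below 0.1 rad), for 0.3 s.
2. the lamp points at the middle of the mat (x of mat_center in the frame of lamp_pivot above 0.1 m and y of mat_center in the frame of lamp_pivot between -0.03 and 0.03 m and z of mat_center in the frame of lamp_pivot between -0.03 and 0.03 m), for 0.2 s.
At the end, for the whole second after the job is handed in: Every dish that was there lies inside the waste box, the flap is shut (within 0.1 rad), and the lamp stands still, let go of, with its beam axis passing within 30 mm (sideways, and up or down) of the middle of the mat (all of step 1 and all of step 2 and velocity of joint lamp_swivel between -0.05 and 0.05 rad/s and velocity of joint lamp_tilt between -0.05 and 0.05 rad/s); the robot touches nothing.
It fails at once if a bystander is shifted by more than 30 mm (distance of any of stain_bottle, oil_bottle, tape_roll, red_beaker, conical_flask, petri_1 from where it was at the start of the episode above 0.03 m).
Of dish_a, dish_b, dish_c, dish_d only 3 to 4 are there at a start; the rules pass over those that are not, and their reading is None.
At some moment in a run one of dish_a, dish_b, dish_c, dish_d may be knocked a few centimetres aside while the robot is not near it.
Once in a run the grip may slacken for a moment while it holds something.
It also fails if it takes over 200 s, if anything falls off the work surface, if the arm or the gripper's body presses on something with over 40 N, if the wrist force passes 120 N, or if a joint passes its speed limit or range.

## Working session

There is one attempt and no reset: what is moved stays moved. The work goes in short steps, Python scripts to look and compute and a tool call to move; the robot and the scene stay as the last step left them, time stands still between calls to the robot, and variables do not carry over. Pictures are saved under pics/ and viewed, on a budget of 14 in all, crops included, one or two more only if the job needs it, and the job is handed in when it is done.

Besides the shell and the picture viewer there is one more tool, called after "Call:" by a JSON object that holds its "api" and its "payload", one argument or row to a line. arm_command: Moves the arm, as the interface text tells. Its arguments: {"type":"object","properties":{"steps":{"type":"array"},"grip_force":{"type":"number"}},"required":["steps"]}

```bash
mkdir -p pics; cat > h.py <<'E'
import numpy as np, cv2
from rig import sense, capture, finish_job, search_frame, trace
def K(c):
    f=c["frame"].shape[0]/2/np.tan(np.radians(c["fov_y"])/2); return f
def proj(c,P):
    P=np.atleast_2d(P); E=np.array(c["extrinsics"]); q=P@E[:3,:3].T+E[:3,3]
    s=q[:,:2]/q[:,2:]; r2=(s**2).sum(1,keepdims=True); s=s*(1+c["k1"]*r2)
    return s*K(c)+[c["cx"],c["cy"]]
def onplane(c,uv,z):
    d=(np.array(uv,float)-[c["cx"],c["cy"]])/K(c); s=d.copy()
    for _ in range(20): s=d/(1+c["k1"]*(s**2).sum())
    E=np.array(c["extrinsics"]); R=E[:3,:3]; o=-R.T@E[:3,3]; r=R.T@np.array([s[0],s[1],1])
    return o+r*(z-o[2])/r[2]
def find(c,t,n=4,minsc=.2):
    return [(np.round(d["point"]).tolist(),round(d["score"],2)) for d in search_frame(c,t)[:n] if d["score"]>minsc]
E
python3 - <<'E'
from h import *
t=capture("top"); s=capture("side")
cv2.imwrite("pics/top0.png",t["frame"]); cv2.imwrite("pics/side0.png",s["frame"])
for n in ["dish_a_mid","work_mat","waste_box","waste_flap","lamp_pivot","lamp_knob","stain_bottle","oil_bottle","tape_roll","red_beaker","conical_flask","petri_1"]:
    print(n,find(t,n,6),"|",find(s,n,6))
for c in (t,s):
    E=np.array(c["extrinsics"]); print(-E[:3,:3].T@E[:3,3],c["fov_y"],c["k1"])
print(sense())
E
```

```text
dish_a_mid [([427.0, 65.0, 19.0], 0.56)] | [([419.0, 52.0, 18.0], 0.8), ([414.0, 248.0, 179.0], 0.44)]
work_mat [([508.0, 19.0, 5.0], 0.92), ([417.0, 257.0, 187.0], 0.69)] | []
waste_box [([606.0, -264.0, 167.0], 0.91)] | [([612.0, -316.0, 123.0], 0.93)]
waste_flap [([538.0, -256.0, 134.0], 0.57), ([510.0, 19.0, 4.0], 0.37)] | []
lamp_pivot [([419.0, 255.0, 189.0], 0.79)] | [([410.0, 251.0, 179.0], 0.76), ([426.0, 247.0, 171.0], 0.43)]
lamp_knob [([422.0, 258.0, 191.0], 0.63), ([507.0, 20.0, 2.0], 0.24)] | [([416.0, 251.0, 178.0], 0.84), ([351.0, -222.0, 36.0], 0.42), ([542.0, 453.0, 16.0], 0.29)]
stain_bottle [([559.0, -425.0, 56.0], 0.41)] | [([565.0, -434.0, 45.0], 0.53), ([422.0, -67.0, 16.0], 0.44)]
oil_bottle [([517.0, -444.0, 47.0], 0.54)] | [([409.0, -439.0, 16.0], 0.55), ([519.0, -459.0, 38.0], 0.48)]
tape_roll [([414.0, -429.0, 18.0], 0.59)] | [([408.0, -439.0, 18.0], 0.78)]
red_beaker [([577.0, 361.0, 67.0], 0.62)] | [([577.0, 347.0, 52.0], 0.81)]
conical_flask [([350.0, -197.0, 26.0], 0.74), ([574.0, 362.0, 67.0], 0.56)] | [([354.0, -219.0, 37.0], 0.97)]
petri_1 [([549.0,
[... 223 characters left out ...]

{'time_s': 1.3, 'joints': array([-1.38338403e+00,  3.12870137e-01,  1.49772536e+00,  6.56135958e-06,
        1.33101663e+00, -2.23414714e-01]), 'dq': array([-1.41744365e-04, -4.44727769e-05, -1.04548802e-03, -4.85369358e-04,
        5.17717845e-05,  1.28145313e-04]), 'tau': array([ 8.66869141e-04, -4.12167728e+01, -2.59898204e+01, -2.15375076e-04,
        5.00181504e-04, -3.42782187e-05]), 'eef_pos': array([ 209.64971172, -481.31402816,  231.29990653]), 'ee_rot': array([-9.67740703e-06,  9.78976884e-01,  2.03971225e-01,  3.36155326e-06]), 'force': array([-0.84136228, -0.26887202,  0.13358021]), 'wrist_torque': array([-0.04253794, -0.00037703, -0.01274415]), 'grip_width': 0.9986550259006428}
```

View pics/top0.png

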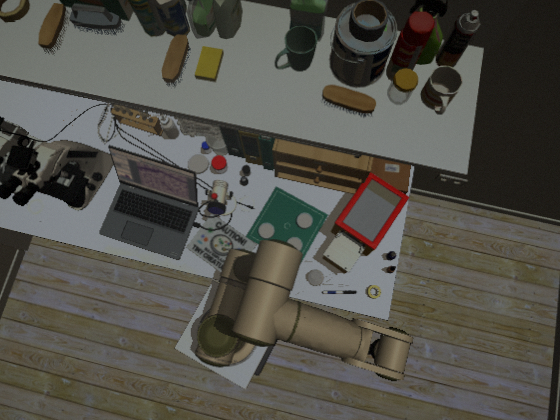

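View pics/side0.png

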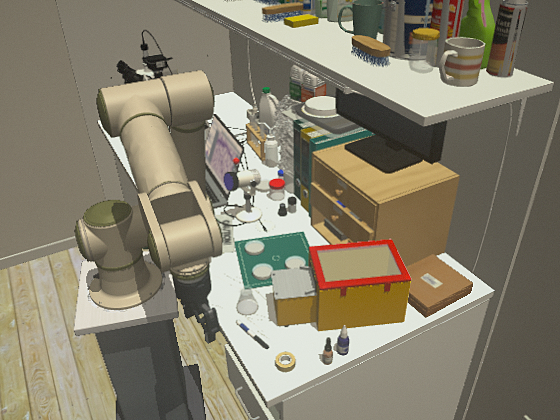

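Top view: mat around (287,225) with three dishes at (305,220), (267,230), (294,243); box with red rim at (371,212), ledge at (344,251); lamp at (217,195). Side view agrees: three dishes. Now I'll measure.

```bash
cat >> h.py <<'E'
def bright(c,box,f,name):
    u0,v0,u1,v1=box; im=c["frame"][v0:v1,u0:u1]
    cv2.imwrite("pics/"+name,cv2.resize(cv2.convertScaleAbs(im,alpha=1.3),None,fx=f,fy=f,interpolation=cv2.INTER_CUBIC))
E
python3 - <<'E'
from h import *
t=capture("top"); s=capture("side")
bright(t,(185,160,425,310),3,"t1.png"); bright(s,(190,140,430,320),3,"s1.png")
im=t["frame"]; hsv=cv2.cvtColor(im,cv2.COLOR_BGR2HSV)
def comp(m):
    n,l,st,ce=cv2.connectedComponentsWithStats(m.astype(np.uint8)); i=1+np.argmax(st[1:,4]); return l==i
# red rim
m=((hsv[...,0]<8)|(hsv[...,0]>172))&(hsv[...,1]>150)&(hsv[...,2]>70)
m[:, :320]=0;m[:150]=0;m[260:]=0; m=comp(m)
def rect(m,z,c):
    cs,_=cv2.findContours(m.astype(np.uint8),cv2.RETR_EXTERNAL,cv2.CHAIN_APPROX_NONE)
    h=cv2.convexHull(max(cs,key=cv2.contourArea))[:,0]
    w=np.array([onplane(c,p,z)[:2] for p in h],np.float32); r=cv2.minAreaRect(w); return r,cv2.boxPoints(r).round().tolist()
print("rim",rect(m,168,t))
m=(hsv[...,0]>65)&(hsv[...,0]<95)&(hsv[...,1]>100); m[:180]=0;m[270:]=0;m[:,:240]=0;m[:,335:]=0
print("mat",rect(comp(m),3,t))
for c,ds in ((t,"top"),(s,"side")):
    for name in ["dish_a_mid","work_mat","lamp_pivot","lamp_knob","waste_box"]:
        for d in trace(c,name)[:5]:
            mm=d["mask"]; v,u=np.nonzero(mm); print(ds,name,round(d["score"],2),u.mean().round(),v.mean().round(),mm.sum(),onplane(c,(u.mean(),v.mean()),18).round())
for uv in [(305,220),(267,230),(294,243)]: print(onplane(t,uv,18).round())
for uv in [(256,247), (262,271), (294,263)]: print(onplane(s,uv,18).round())
E
```

```text
rim (((661.7084350585938, -270.4912109375), (177.80213928222656, 247.7187042236328), 83.0809326171875), [[528.0, -344.0], [774.0, -374.0], [795.0, -197.0], [549.0, -167.0]])
mat (((487.19830322265625, 1.3410720825195312), (244.9147491455078, 245.90362548828125), 88.49018096923828), [[361.0, -118.0], [607.0, -124.0], [613.0, 121.0], [368.0, 127.0]])
top dish_a_mid 0.57 265.0 230.0 214 [427.  67.  18.]
top work_mat 0.93 287.0 219.0 2365 [507.  10.  18.]
top work_mat 0.52 218.0 197.0 477 [457. 310.  18.]
top lamp_pivot 0.62 218.0 197.0 515 [456. 309.  18.]
top lamp_knob 0.9 218.0 196.0 438 [458. 311.  18.]
top waste_box 0.64 363.0 222.0 4204 [ 645. -271.   18.]
side work_mat 0.57 270.0 255.0 2128 [470.  -4.  18.]
side lamp_pivot 0.57 239.0 178.0 620 [458. 521.  18.]
side lamp_pivot 0.56 262.0 185.0 161 [539. 441.  18.]
side lamp_knob 0.65 276.0 189.0 335 [585. 395.  18.]
side lamp_knob 0.62 240.0 179.0 619 [459. 517.  18.]
side lamp_knob 0.54 241.0 180.0 740 [464. 504.  18.]
side waste_box 0.79 344.0 287.0 10188 [ 653. -210.   18.]
[540. -56.  18.]
[429.  62.  18.]
[434. -61.  18.]
[434.  53.  18.]
[428. -73.  18.]
[536. -62.  18.]
```

View pics/t1.png

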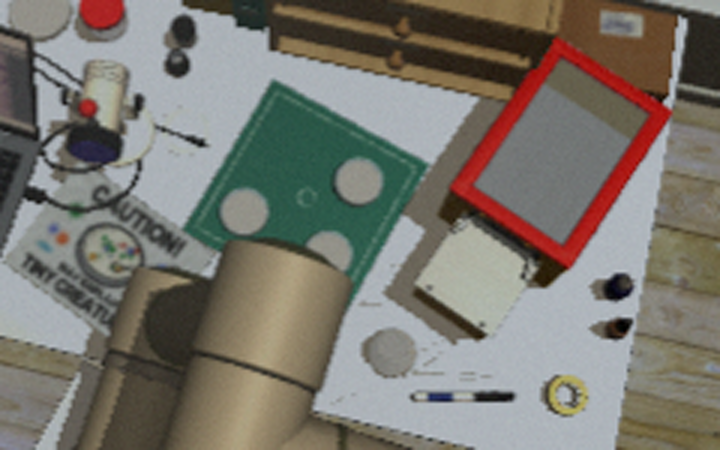

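View pics/s1.png

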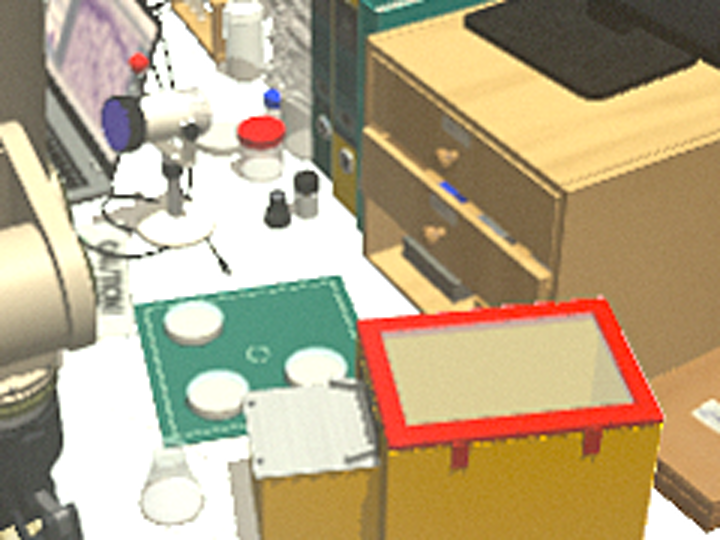

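Top crop shows three dishes at (358,181), (244,211), (328,248), the ring at (307,197), and the lamp with its red knob at (88,107). The side crop confirms three dishes, with the knob at (138,62). The rim fit gives box centre (662,-270) with yaw -6.9°, and the rim size matches the spec. Heading above dish B.

Call:
{"api": "arm_command", "payload": {
  "steps": [0.5,0.95,0,-1,100,0.5,0.95,0,-1,100,0.5,0.95,0,-1,100,0.5,0.95,0,-1,100,0.5,0.95,0,-1,100],
  "grip_force": 40
}}

```text
time_s: 2.52
eef_pos: [335.2, -242.3, 231.5]
ee_rot: [0.0, 1.0, -0.014, 0.0]
force: [0.9, 0.4, 0.2]
grip_width: 1.003
```

Call:
{"api": "arm_command", "payload": {
  "steps": [0.5,0.9,-0.2,-1,100,0.5,0.9,-0.4,-0.08,100,0.5,0.9,-0.4,0,100,0.4,0.85,-0.4,0,100,0,0,0,0,100]
}}

```text
time_s: 3.15
eef_pos: [429.6, -63.9, 160.1]
ee_rot: [-0.001, 0.998, -0.058, -0.001]
force: [0.2, -0.5, -0.1]
grip_width: 1.002
```

```bash
cat > look.py <<'E'
from h import *
w=capture("wrist"); t=capture("top"); s=capture("side"); st=sense()
print(st["time_s"],st["eef_pos"].round(1),st["ee_rot"].round(3),st["grip_width"],st["force"].round(1))
for n,c in (("w",w),("t",t),("s",s)):
    print(n,find(c,"dish_a_mid",6))
    for d in trace(c,"dish_a_mid")[:5]:
        m=d["mask"]; 
        if m.sum()>20:
            v,u=np.nonzero(m); print("  ",round(d["score"],2),m.sum(),(u.mean().round(),v.mean().round()),onplane(c,(u.mean(),v.mean()),17)[:2].round(1))
E
python3 - <<'E'
exec(open("look.py").read())
cv2.imwrite("pics/w1.png",w["frame"])
E
```

```text
3.3 [429.7 -67.  161.7] [ 0.     0.998 -0.06   0.   ] 1.0002175028797018 [ 0.8  0.7 -0.5]
w []
   0.24 52986 (np.float64(203.0), np.float64(120.0)) [503.9  -2.3]
t []
s [([419.0, 52.0, 18.0], 0.78)]
   0.8 232 (np.float64(254.0), np.float64(248.0)) [426.9  53. ]
```

View pics/w1.png

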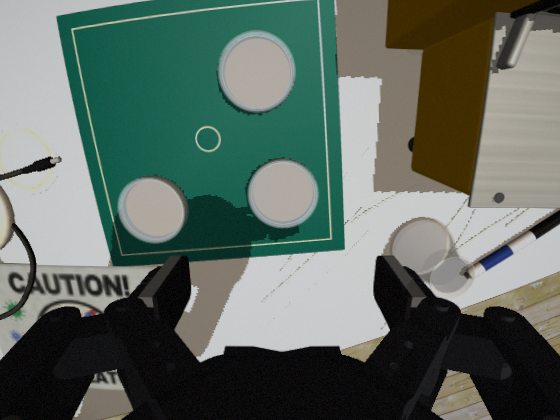

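Wrist view: dishes at (283,193), (154,210), (256,71), ring at (208,138), flask at (420,245), and the ledge at right. I'll fit circles to these.

```bash
cat > circ.py <<'E'
from h import *
def dishes(w):
    im=w["frame"]; hsv=cv2.cvtColor(im,cv2.COLOR_BGR2HSV)
    mat=((hsv[...,0]>65)&(hsv[...,0]<95)&(hsv[...,1]>100)).astype(np.uint8)
    mat=cv2.morphologyEx(mat,cv2.MORPH_CLOSE,np.ones((3,3)))
    cs,h=cv2.findContours(mat,cv2.RETR_CCOMP,cv2.CHAIN_APPROX_NONE); out=[]
    for c,hh in zip(cs,h[0]):
        if cv2.contourArea(c)<2000 or hh[3]<0: continue
        P=np.array([onplane(w,p,12)[:2] for p in c[:,0]],np.float32)
        (x,y),r=cv2.minEnclosingCircle(P); print("dish",round(x,1),round(y,1),"r",round(r,1),"px",c[:,0].mean(0).round())
    i=max(range(len(cs)),key=lambda i:cv2.contourArea(cs[i])); P=np.array([onplane(w,p,3)[:2] for p in cv2.convexHull(cs[i])[:,0]],np.float32)
    print("mat",cv2.minAreaRect(P))
if __name__=="__main__":
    w=capture("wrist"); dishes(w)
    print("ring",onplane(w,(208,138),3).round(1), sense()["eef_pos"])
    c=cv2.HoughCircles(cv2.medianBlur(w["frame"][...,2],5),cv2.HOUGH_GRADIENT,1,60,param1=100,param2=25,minRadius=28,maxRadius=48)
    for u,v,r in c[0]: print(u,v,r,onplane(w,(u,v),17)[:2].round(1), (onplane(w,(u+r,v),17)-onplane(w,(u,v),17))[:2].round(1))
E
python3 circ.py
```

```text
dish 426.9 64.9 r 37.4 px [150. 210.]
dish 427.6 -64.0 r 35.6 px [279. 194.]
dish 538.9 -53.7 r 35.0 px [252.  73.]
mat ((487.513916015625, -0.0028533935546875), (247.9460906982422, 248.5676727294922), 88.35906982421875)
ring [488.3  -3.8   3. ] [429.6032234  -66.80812111 161.48735415]
279.5 194.5 34.4 [428.8 -64.7] [ -3.9 -32.2]
252.5 73.5 38.6 [538.  -54.8] [ -4.1 -32.9]
150.5 209.5 33.8 [429.3  61. ] [ -4. -33.]
417.5 249.5 34.0 [ 355.5 -195.6] [ -4.8 -35.5]
```

Call:
{"api": "arm_command", "payload": {
  "steps": [0,0.04,-1,0,100,0,0,-1,0,100,0,0,-0.8,0,100,0,0,-0.49,0,100,0,0,0,0,100]
}}

```text
time_s: 4.28
eef_pos: [428.8, -64.2, -4.1]
ee_rot: [-0.001, 0.998, -0.06, -0.001]
force: [-0.3, -0.8, 1.1]
grip_width: 0.998
```

Call:
{"api": "arm_command", "payload": {
  "steps": [0,0,0,0,60,0,0,0,0,60,0,0,0,0,60,0,0,0,0,60]
}}

```text
time_s: 4.78
eef_pos: [430.4, -64.7, -1.7]
ee_rot: [0.001, 0.998, -0.06, 0.001]
force: [-2.1, 0.3, 6.7]
grip_width: 0.764
```

Call:
{"api": "arm_command", "payload": {
  "steps": [0,0,0.4,0,60,0,0,1,0,60,0,0,1,0,60,0,-0.3,1,0,60,0,-0.6,0,0,60]
}}

```text
time_s: 5.4
eef_pos: [431.2, -110.1, 171.4]
ee_rot: [0.002, 0.998, -0.059, 0.004]
force: [-0.7, 0.1, -1.4]
grip_width: 0.765
```

```bash
python3 - <<'E'
from h import *
w=capture("wrist"); t=capture("top"); cv2.imwrite("pics/w2.png",w["frame"]); s=sense(); print(s["time_s"],s["eef_pos"].round(1),s["grip_width"],s["force"].round(1))
c=np.array([662,-270]);a=np.radians(-6.9);X=np.array([np.cos(a),np.sin(a)]);Y=np.array([-X[1],X[0]])
def B(x,y,z): return [*(c+x*X+y*Y),z]
for n,cc in (("w",w),("t",t)):
  for nm,p in dict(ledgeL=B(-240,59,115),ledgeR=B(-240,-59,115),portL=B(-125,44,115),portR=B(-125,-44,115),rimFL=B(-125,88,168),rimFR=B(-125,-88,168)).items(): print(n,nm,proj(cc,p).round(1))
bright(t,(300,165,420,285),5,"t2.png")
E
```

```text
5.5 [ 430.  -111.2  168.5] 0.767702989059029 [-0.2  0.  -0. ]
w ledgeL [[389.2 213.3]]
w ledgeR [[549.8 213. ]]
w portL [[429.   27.2]]
w portR [[560.6  37.5]]
w rimFL [[384.5 -11.1]]
w rimFR [[685.3  37.4]]
t ledgeL [[322.3 254.1]]
t ledgeR [[348.3 272. ]]
t portL [[342.1 232.1]]
t portR [[361.4 245. ]]
t rimFL [[334.  222.6]]
t rimFR [[373.8 249.3]]
```

View pics/w2.png

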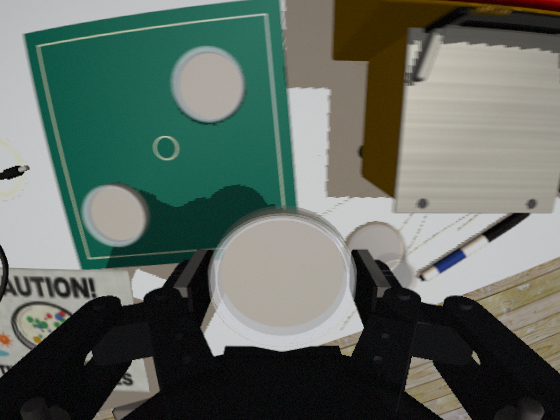

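View pics/t2.png

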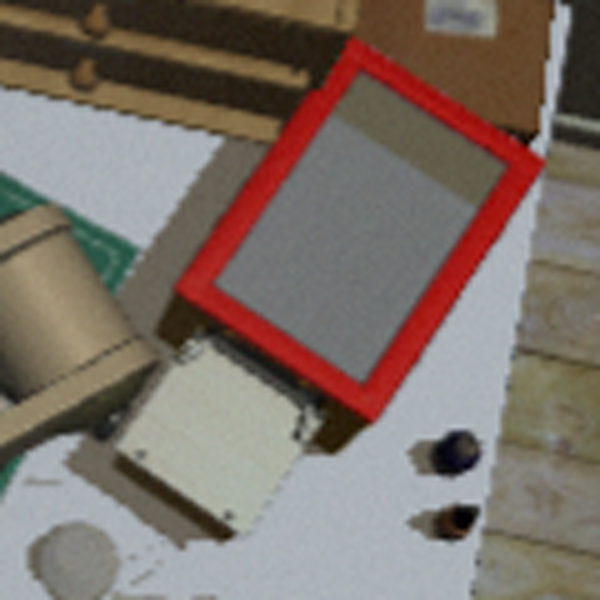

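Dish held. The wrist view shows the ledge corners at (395,212) and about (558,213), roughly 5 mm further to -y than the top-view fit predicts. I'll use a compromise of box y = -273.

Call:
{"api": "arm_command", "payload": {
  "steps": [0.3,-0.6,0,0,60,0.3,-0.8,0,0,60,0.3,-0.8,0,0,60,0.26,-0.62,0,0,60,0,0,-0.5,0,60]
}}

```text
time_s: 6.12
eef_pos: [488.7, -252.1, 142.8]
ee_rot: [0.001, 0.998, -0.061, 0.002]
force: [0.3, 0.6, -1.0]
grip_width: 0.766
```

Call:
{"api": "arm_command", "payload": {
  "steps": [0,0,-0.4,0,60,0,0,-0.2,0,60,0,0,-0.06,0,60,0,0,0,0,60]
}}

```text
time_s: 6.62
eef_pos: [488.0, -250.0, 110.3]
ee_rot: [0.0, 0.998, -0.06, 0.001]
force: [-1.8, 2.9, 6.1]
grip_width: 0.768
```

```bash
python3 - <<'E'
from h import *
w=capture("wrist"); cv2.imwrite("pics/w3.png",w["frame"]); s=sense(); print(s["time_s"],s["eef_pos"].round(1),s["grip_width"],s["force"].round(1))
E
```

```text
6.675 [ 488.  -250.   110.3] 0.7637298638631317 [-2.   2.7  6. ]
```

View pics/w3.png

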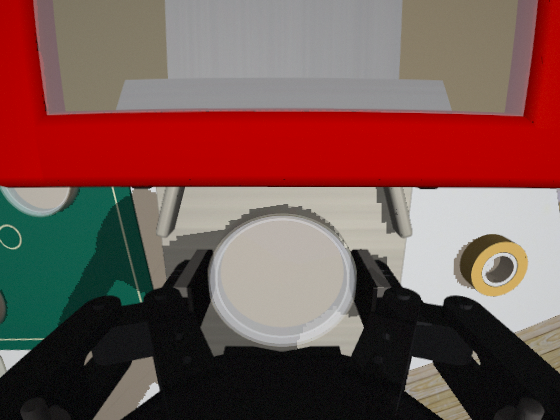

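The view shows the dish at (283,280) centred between the guides (mouth at about 163 to 410 px) and aligned with the rim. Releasing, going behind, and pushing.

Call:
{"api": "arm_command", "payload": {
  "steps": [0,0,0,0,100,0,0,0,0,100,0,0,0.5,0,100,-0.5,0.06,0.6,0,60,-0.56,0.04,0,0,20]
}}

```text
time_s: 7.3
eef_pos: [434.8, -245.8, 165.7]
ee_rot: [0.001, 0.998, -0.06, 0.002]
force: [0.2, -1.1, -0.3]
grip_width: 0.601
```

Call:
{"api": "arm_command", "payload": {
  "steps": [0,0,0,0,20,0,0,0,0,20,0,0,-0.5,0,20,0,0,-0.4,0,20,0,0,0,0,20]
}}

```text
time_s: 7.92
eef_pos: [434.6, -244.9, 117.6]
ee_rot: [-0.001, 0.998, -0.06, -0.001]
force: [-0.5, -0.4, 0.1]
grip_width: 0.202
```

```bash
python3 - <<'E'
from h import *
w=capture("wrist"); cv2.imwrite("pics/w4.png",w["frame"]); s=sense(); print(s["time_s"],s["eef_pos"].round(1),s["grip_width"],s["force"].round(1))
E
```

```text
7.975 [ 435.  -245.3  118.6] 0.20298200303588226 [ 0.4 -0.5  0.7]
```

View pics/w4.png

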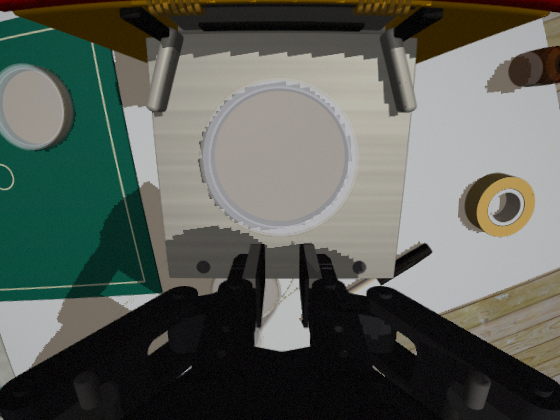

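Call:
{"api": "arm_command", "payload": {
  "steps": [0.3,-0.04,0,0,20,0.35,-0.04,0,0,20,0.35,-0.05,0,0,20,0.35,-0.05,0,0,20,0.25,-0.04,0,0,20]
}}

```text
time_s: 8.6
eef_pos: [515.9, -256.6, 119.8]
ee_rot: [0.0, 0.998, -0.06, 0.001]
force: [0.1, -0.2, 0.0]
grip_width: 0.199
```

Call:
{"api": "arm_command", "payload": {
  "steps": [0.1,-0.01,0,0,20,0.1,-0.01,0,0,20,0,0,0,0,20]
}}

```text
time_s: 8.98
eef_pos: [523.7, -257.1, 118.8]
ee_rot: [-0.0, 0.998, -0.06, -0.001]
force: [-6.1, 1.0, 1.4]
grip_width: 0.199
```

```bash
python3 - <<'E'
from h import *
w=capture("wrist"); cv2.imwrite("pics/w5.png",w["frame"]); s=sense(); print(s["time_s"],s["eef_pos"].round(1),s["grip_width"],s["force"].round(1))
print(find(w,"dish_a_mid",6,.1))
E
```

```text
9.025 [ 523.7 -257.1  118.8] 0.19960789140552762 [-5.4  1.5  0.2]
[([421.0, 35.0, 21.0], 0.79)]
```

View pics/w5.png

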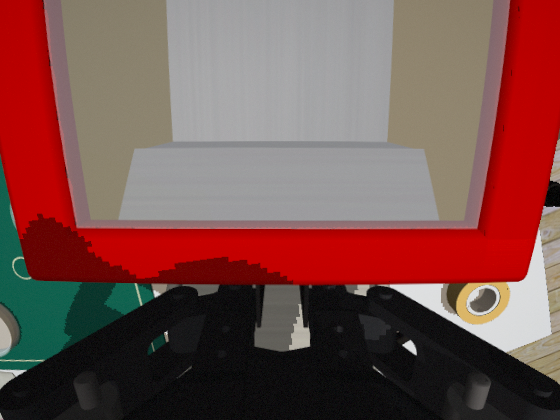

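Contact force of 6 N, and no dish visible on the ledge or on the visible part of the slide. I'll back off and check with the other cameras.

Call:
{"api": "arm_command", "payload": {
  "steps": [-0.5,0.06,0,0,20,-0.5,0.06,0.2,0,20,-0.6,0.3,0.8,0,60,-0.2,0.6,0.4,0,100,0,0,0,0,100]
}}

```text
time_s: 9.7
eef_pos: [434.7, -205.6, 190.7]
ee_rot: [0.001, 0.998, -0.059, 0.001]
force: [0.0, -1.4, -0.7]
grip_width: 0.826
```

```bash
python3 - <<'E'
from h import *
w=capture("wrist"); t=capture("top"); sd=capture("side"); s=sense(); print(s["time_s"],s["eef_pos"].round(1),s["grip_width"],s["force"].round(1))
a=cv2.resize(w["frame"],(400,300)); 
def cr(c,b): return cv2.resize(cv2.convertScaleAbs(c["frame"][b[1]:b[3],b[0]:b[2]],alpha=1.3),(400,300),interpolation=cv2.INTER_CUBIC)
cv2.imwrite("pics/m1.png",np.vstack([np.hstack([a,cr(t,(240,170,420,305))]),np.hstack([cr(sd,(200,190,420,355)),cr(sd,(260,220,420,340))])]))
E
```

```text
9.85 [ 434.7 -206.7  188.3] 0.9983794313290824 [-0.3 -0.1 -0.1]
```

View pics/m1.png

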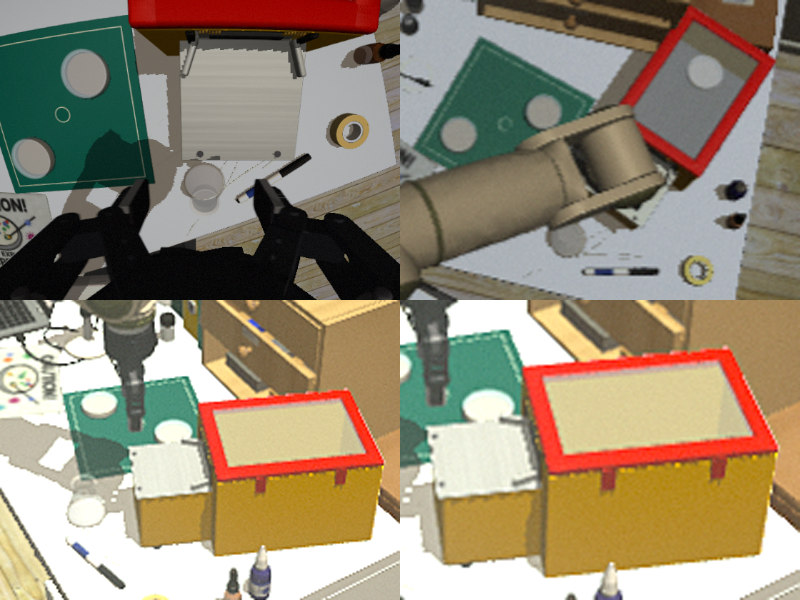

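The first dish is inside the box: top crop, (705,72), and the ledge is empty. Next is dish C.

Call:
{"api": "arm_command", "payload": {
  "steps": [0.4,0.75,0,0,100,0.5,0.75,-0.1,0,100,0.5,0.75,-0.2,0,100,0.3,0.75,-0.2,0,100,0,0,0,0,100]
}}

```text
time_s: 10.48
eef_pos: [519.9, -54.7, 161.9]
ee_rot: [-0.0, 0.998, -0.058, -0.002]
force: [0.1, -0.9, 0.6]
grip_width: 0.994
```

```bash
cat >> h.py <<'E'
def scan():
    w=capture("wrist"); s=sense(); print(s["time_s"],s["eef_pos"].round(1),round(s["grip_width"],3),s["force"].round(1))
    c=cv2.HoughCircles(cv2.medianBlur(w["frame"][...,2],5),cv2.HOUGH_GRADIENT,1,60,param1=100,param2=25,minRadius=28,maxRadius=60)
    for u,v,r in ([] if c is None else c[0]): print("hough",u,v,r,onplane(w,(u,v),17)[:2].round(1),"r",np.linalg.norm(onplane(w,(u+r,v),17)-onplane(w,(u,v),17)).round(1))
    return w
E
python3 - <<'E'
from h import *
from circ import dishes
w=scan(); dishes(w)
E
```

```text
10.525 [519.8 -56.  162.6] 1.001 [-0.6  0.1 -0.2]
hough 279.5 172.5 35.7 [539.3 -54.7] r 33.0
hough 178.5 296.5 33.0 [421.  67.] r 35.2
hough 7.5 291.5 41.1 [443.9 264. ] r 52.2
dish 537.7 -54.0 r 35.2 px [279. 172.]
mat ((487.56243896484375, -0.0902862548828125), (247.77456665039062, 247.9905548095703), 88.35015869140625)
```

Dish C is still at (539,-54.7). Descending.

Call:
{"api": "arm_command", "payload": {
  "steps": [0.38,0.03,-1,0,100,0,0,-1,0,100,0,0,-0.8,0,100,0,0,-0.48,0,100,0,0,0,0,100]
}}

```text
time_s: 11.15
eef_pos: [537.6, -55.9, -1.6]
ee_rot: [-0.0, 0.998, -0.061, -0.002]
force: [-0.1, 0.4, 0.6]
grip_width: 1.0
```

Call:
{"api": "arm_command", "payload": {
  "steps": [0,0,0,0,60,0,0,0,0,60,0,0,0,0,60,0,0,0,0,60]
}}

```text
time_s: 11.65
eef_pos: [539.6, -55.6, 1.5]
ee_rot: [0.001, 0.998, -0.06, 0.001]
force: [-2.1, -2.1, 7.3]
grip_width: 0.763
```

Call:
{"api": "arm_command", "payload": {
  "steps": [0,0,0.4,0,60,0,0,1,0,60,-0.2,0,1,0,60,-0.3,-0.1,1,0,60,-0.5,-0.6,0,0,60]
}}

```text
time_s: 12.28
eef_pos: [489.9, -90.1, 174.1]
ee_rot: [0.001, 0.998, -0.059, 0.004]
force: [0.4, -0.7, -1.7]
grip_width: 0.762
```

Call:
{"api": "arm_command", "payload": {
  "steps": [0,-0.8,0,0,60,0,-0.8,0,0,60,0,-0.8,0,0,60,0,-0.8,-0.2,0,60,0,0,-0.4,0,60]
}}

```text
time_s: 12.9
eef_pos: [488.7, -252.6, 140.5]
ee_rot: [0.001, 0.998, -0.061, 0.001]
force: [0.2, -0.4, -0.2]
grip_width: 0.764
```

```bash
python3 - <<'E'
from h import *
s=sense(); w=capture("wrist"); s=sense(); print(s["time_s"],s["eef_pos"].round(1),round(s["grip_width"],3),s["force"].round(1))
im=w["frame"].astype(float); m=cv2.inRange(w["frame"][150:400,180:400],(120,120,120),(255,255,255))
c=cv2.HoughCircles(cv2.medianBlur(w["frame"][...,2],5),cv2.HOUGH_GRADIENT,1,60,param1=100,param2=25,minRadius=55,maxRadius=85); print(c)
E
```

```text
12.95 [ 487.6 -250.5  137.5] 0.764 [-1.9  0.6 -2.5]
[[[283.5 271.5  70. ]]]
```

Call:
{"api": "arm_command", "payload": {
  "steps": [0,-0.04,-0.3,0,60,0,0,-0.15,0,60,0,0,-0.05,0,60,0,0,0,0,60]
}}

```text
time_s: 13.45
eef_pos: [488.8, -251.7, 115.1]
ee_rot: [0.0, 0.998, -0.06, 0.0]
force: [0.1, 0.3, -1.1]
grip_width: 0.763
```

Call:
{"api": "arm_command", "payload": {
  "steps": [0,0,0,0,100,0,0,0,0,100,0,0,0.5,0,100,-0.5,0.06,0.6,0,60,-0.56,0.06,0,0,20]
}}

```text
time_s: 14.08
eef_pos: [435.9, -246.4, 171.9]
ee_rot: [0.001, 0.998, -0.06, 0.002]
force: [0.3, 0.2, -0.2]
grip_width: 0.608
```

Call:
{"api": "arm_command", "payload": {
  "steps": [0,0,0,0,20,0,0,0,0,20,0,0,-0.5,0,20,0,0,-0.4,0,20,0,0,0,0,20]
}}

```text
time_s: 14.7
eef_pos: [435.6, -245.4, 123.6]
ee_rot: [-0.001, 0.998, -0.06, -0.001]
force: [-0.2, 0.7, -0.2]
grip_width: 0.203
```

```bash
python3 - <<'E'
from h import *
w=capture("wrist"); s=sense(); print(s["time_s"],s["eef_pos"].round(1),round(s["grip_width"],3),s["force"].round(1))
c=cv2.HoughCircles(cv2.medianBlur(w["frame"][...,2],5),cv2.HOUGH_GRADIENT,1,60,param1=100,param2=25,minRadius=55,maxRadius=85)
for u,v,r in c[0]: print(u,v,r,onplane(w,(u,v),129)[:2].round(1))
E
```

```text
14.75 [ 436.  -245.8  124.7] 0.2 [-0.3 -0.3  0.3]
282.5 153.5 66.0 [ 489.6 -252.1]
```

Call:
{"api": "arm_command", "payload": {
  "steps": [0.2,-0.03,-0.12,0,20,0.35,-0.04,0,0,20,0.35,-0.04,0,0,20,0.35,-0.05,0,0,20,0.35,-0.05,0,0,20]
}}

```text
time_s: 15.38
eef_pos: [517.1, -256.5, 119.1]
ee_rot: [0.0, 0.998, -0.06, 0.001]
force: [-0.3, -0.1, -0.6]
grip_width: 0.199
```

Call:
{"api": "arm_command", "payload": {
  "steps": [0.1,-0.01,0,0,20,0.06,-0.01,0,0,20,0,0,0,0,20]
}}

```text
time_s: 15.75
eef_pos: [523.5, -257.3, 118.8]
ee_rot: [0.0, 0.998, -0.06, -0.0]
force: [0.1, -0.2, -0.3]
grip_width: 0.201
```

Call:
{"api": "arm_command", "payload": {
  "steps": [-0.5,0.06,0,0,20,-0.5,0.06,0.2,0,20,-0.6,0.3,0.8,0,60,-0.2,0.6,0.4,0,100,0,0,0,0,100]
}}

```text
time_s: 16.38
eef_pos: [433.6, -205.6, 190.5]
ee_rot: [0.001, 0.998, -0.059, 0.001]
force: [-0.7, -0.5, 0.1]
grip_width: 0.829
```

```bash
python3 - <<'E'
from h import *
w=scan(); t=capture("top"); 
for n,b in (("w",(180,40,430,225)),):
    m=w["frame"][60:215,265:410]; print("ledge std",m.mean((0,1)).round(),m.std((0,1)).round())
d=lambda c,b: cv2.resize(cv2.convertScaleAbs(c["frame"][b[1]:b[3],b[0]:b[2]],alpha=1.3),(400,300),interpolation=cv2.INTER_CUBIC)
cv2.imwrite("pics/m2.png",np.hstack([cv2.resize(w["frame"],(400,300)),d(t,(240,170,420,305))]))
E
```

```text
16.425 [ 433.6 -206.3  189.4] 0.906 [ 0.5 -0.1 -0.2]
hough 41.5 225.5 34.2 [423.2  65.9] r 41.4
ledge std [147. 157. 160.] [20. 22. 22.]
```

View pics/m2.png

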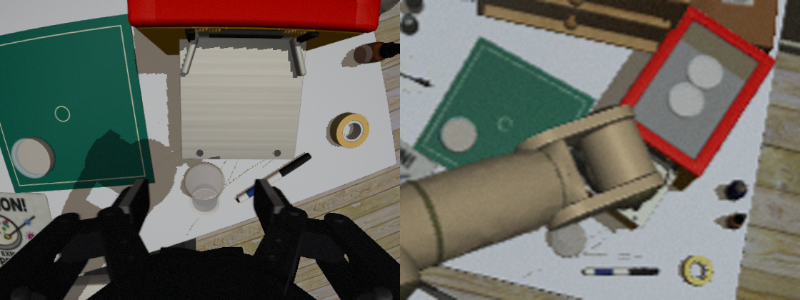

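Two dishes are in the box (top crop, (705,72) and (687,99)). Now dish A.

Call:
{"api": "arm_command", "payload": {
  "steps": [0,0.8,0,0,100,0,1,-0.1,0,100,0,1,-0.2,0,100,0,1,-0.2,0,100,0,0.9,0,0,100]
}}

```text
time_s: 17.1
eef_pos: [433.4, 29.9, 162.3]
ee_rot: [-0.0, 0.998, -0.06, -0.001]
force: [0.7, -0.7, -0.1]
grip_width: 0.999
```

Call:
{"api": "arm_command", "payload": {
  "steps": [-0.1,0.6,0,0,100,0,0,0,0,100]
}}

```text
time_s: 17.35
eef_pos: [428.5, 59.6, 162.9]
ee_rot: [-0.0, 0.998, -0.059, -0.001]
force: [0.5, 0.3, -0.7]
grip_width: 0.996
```

```bash
python3 - <<'E'
from h import *
from circ import dishes
w=scan(); dishes(w)
E
```

```text
17.4 [428.8  58.6 163.1] 0.997 [-0.2 -1.  -0.8]
hough 61.5 206.5 59.4 [440.9 278.8] r 62.2
hough 276.5 192.5 34.9 [429.4  64.6] r 33.0
hough 536.5 236.5 32.6 [ 351.4 -198.7] r 39.8
hough 184.5 312.5 38.0 [309.2 179.5] r 41.3
dish 426.4 64.6 r 35.5 px [277. 193.]
mat ((483.3255615234375, 0.6665725708007812), (247.96212768554688, 240.27952575683594), 88.32618713378906)
```

Call:
{"api": "arm_command", "payload": {
  "steps": [0,0.1,-1,0,100,0,0,-1,0,100,0,0,-0.8,0,100,0,0,-0.5,0,100,0,0,0,0,100]
}}

```text
time_s: 18.02
eef_pos: [428.0, 62.7, -2.7]
ee_rot: [-0.0, 0.998, -0.061, -0.002]
force: [0.3, -0.1, 0.8]
grip_width: 1.001
```

Call:
{"api": "arm_command", "payload": {
  "steps": [0,0,0,0,60,0,0,0,0,60,0,0,0,0,60,0,0,0,0,60]
}}

```text
time_s: 18.52
eef_pos: [429.6, 63.2, 0.1]
ee_rot: [0.0, 0.998, -0.06, 0.001]
force: [-1.3, -4.0, 6.6]
grip_width: 0.771
```

Call:
{"api": "arm_command", "payload": {
  "steps": [0,0,0.4,0,60,0,0,1,0,60,0.2,-0.3,1,0,60,0.4,-0.7,1,0,60,0.4,-1,0,0,60]
}}

```text
time_s: 19.15
eef_pos: [480.2, -36.5, 172.0]
ee_rot: [0.001, 0.998, -0.059, 0.004]
force: [0.8, -0.4, -0.7]
grip_width: 0.766
```

Remaining to the ledge: dx +8, dy about -215.

Call:
{"api": "arm_command", "payload": {
  "steps": [0.16,-0.85,0,0,60,0,-0.9,0,0,60,0,-0.9,0,0,60,0,-0.9,0,0,60,0,-0.75,-0.1,0,60]
}}

```text
time_s: 19.77
eef_pos: [486.1, -252.3, 163.5]
ee_rot: [0.001, 0.998, -0.06, 0.001]
force: [0.3, 0.2, -0.8]
grip_width: 0.763
```

Call:
{"api": "arm_command", "payload": {
  "steps": [0,0,-0.5,0,60,0,0,0,0,60]
}}

```text
time_s: 20.02
eef_pos: [485.3, -250.1, 136.7]
ee_rot: [-0.001, 0.998, -0.06, -0.001]
force: [0.4, -0.9, -0.6]
grip_width: 0.764
```

```bash
python3 - <<'E'
from h import *
w=capture("wrist"); s=sense(); print(s["time_s"],s["eef_pos"].round(1),round(s["grip_width"],3),s["force"].round(1))
c=cv2.HoughCircles(cv2.medianBlur(w["frame"][...,2],5),cv2.HOUGH_GRADIENT,1,60,param1=100,param2=25,minRadius=55,maxRadius=85); print(c)
E
```

```text
20.075 [ 486.  -250.2  137.9] 0.765 [ 0.4 -0.2  0.3]
[[[282.5 289.5  74.5]]]
```

Call:
{"api": "arm_command", "payload": {
  "steps": [0.04,-0.04,-0.3,0,60,0,0,-0.15,0,60,0,0,-0.06,0,60,0,0,0,0,60]
}}

```text
time_s: 20.58
eef_pos: [488.2, -252.3, 112.2]
ee_rot: [0.0, 0.998, -0.06, 0.0]
force: [1.1, -1.3, 0.1]
grip_width: 0.767
```

Call:
{"api": "arm_command", "payload": {
  "steps": [0,0,0,0,100,0,0,0,0,100,0,0,0.5,0,100,-0.5,0.06,0.6,0,60,-0.56,0.06,0,0,20]
}}

```text
time_s: 21.2
eef_pos: [435.3, -246.9, 168.9]
ee_rot: [0.001, 0.998, -0.06, 0.002]
force: [-0.3, -0.2, -0.2]
grip_width: 0.605
```

Call:
{"api": "arm_command", "payload": {
  "steps": [0,0,0,0,20,0,0,0,0,20,0,0,-0.5,0,20,0,0,-0.5,0,20,0,0,0,0,20]
}}

```text
time_s: 21.82
eef_pos: [435.9, -246.6, 116.4]
ee_rot: [0.0, 0.998, -0.06, 0.0]
force: [-0.4, 0.2, 0.1]
grip_width: 0.2
```

```bash
python3 - <<'E'
from h import *
w=capture("wrist"); s=sense(); print(s["time_s"],s["eef_pos"].round(1),round(s["grip_width"],3),s["force"].round(1))
c=cv2.HoughCircles(cv2.medianBlur(w["frame"][...,2],5),cv2.HOUGH_GRADIENT,1,60,param1=100,param2=25,minRadius=55,maxRadius=85)
for u,v,r in c[0]: print(u,v,r,onplane(w,(u,v),129)[:2].round(1))
E
```

```text
21.875 [ 435.7 -246.5  116.5] 0.201 [ 0.3 -0.7  0.2]
274.5 160.5 74.3 [ 488.2 -249.7]
```

Call:
{"api": "arm_command", "payload": {
  "steps": [0.2,-0.02,0.05,0,20,0.35,-0.04,0,0,20,0.35,-0.04,0,0,20,0.35,-0.05,0,0,20,0.35,-0.05,0,0,20]
}}

```text
time_s: 22.5
eef_pos: [516.5, -256.4, 119.5]
ee_rot: [0.0, 0.998, -0.06, 0.0]
force: [0.2, 0.2, -0.5]
grip_width: 0.201
```

Call:
{"api": "arm_command", "payload": {
  "steps": [0.1,-0.01,0,0,20,0.06,-0.01,0,0,20,0,0,0,0,20]
}}

```text
time_s: 22.88
eef_pos: [523.0, -257.4, 119.5]
ee_rot: [-0.0, 0.998, -0.06, -0.0]
force: [-0.5, -0.3, -0.2]
grip_width: 0.202
```

Call:
{"api": "arm_command", "payload": {
  "steps": [-0.5,0.06,0,0,20,-0.5,0.06,0.2,0,20,-0.6,0.3,0.8,0,60,-0.2,0.6,0.6,0,60,0,0,0,0,60]
}}

```text
time_s: 23.5
eef_pos: [433.1, -205.8, 201.7]
ee_rot: [0.001, 0.998, -0.059, 0.002]
force: [-0.1, 0.0, -0.4]
grip_width: 0.598
```

```bash
python3 - <<'E'
from h import *
w=capture("wrist"); t=capture("top"); s=capture("side"); st=sense(); print(st["time_s"],st["eef_pos"].round(1),st["force"].round(1))
d=lambda c,b: cv2.resize(cv2.convertScaleAbs(c["frame"][b[1]:b[3],b[0]:b[2]],alpha=1.3),(400,300),interpolation=cv2.INTER_CUBIC)
cv2.imwrite("pics/m3.png",np.vstack([np.hstack([cv2.resize(w["frame"],(400,300)),d(t,(240,170,420,305))]),np.hstack([d(t,(190,160,250,205)),d(s,(220,150,280,195))])]))
# knob: red blobs
def red(c,b):
    h=cv2.cvtColor(c["frame"],cv2.COLOR_BGR2HSV); m=(((h[...,0]<8)|(h[...,0]>172))&(h[...,1]>130)&(h[...,2]>60)).astype(np.uint8)
    k=np.zeros_like(m); k[b[1]:b[3],b[0]:b[2]]=1; n,l,sa,ce=cv2.connectedComponentsWithStats(m*k); return [(sa[i,4],ce[i].round(1)) for i in range(1,n) if sa[i,4]>4]
print(red(t,(190,160,250,205)),red(s,(220,150,300,215)))
def ray(c,uv):
    a=onplane(c,uv,0);b=onplane(c,uv,300); return a,b
def tri(u1,u2):
    a,b=ray(t,u1);p,q=ray(s,u2);d=b-a;e=q-p
    k=np.linalg.lstsq(np.c_[d,-e],p-a,rcond=None)[0]; x=a+d*k[0];y=p+e*k[1]; return ((x+y)/2).round(1),np.linalg.norm(x-y).round(1)
r1=red(t,(190,160,228,205)); r2=red(s,(225,150,245,170))
print(tri(r1[0][1],r2[0][1]))
print("foot s",onplane(s,(248.3,214),6).round(),"foot t",onplane(t,(185+110/3,160+137/3),6).round())
E
```

```text
23.65 [ 433.  -206.7  198.6] [-0.1  0.6 -1.1]
[(np.int32(120), array([218.4, 163.9])), (np.int32(29), array([213.6, 195.6]))] []Traceback (most recent call last):
  File "<stdin>", line 16, in <module>
IndexError: list index out of range
```

View pics/m3.png

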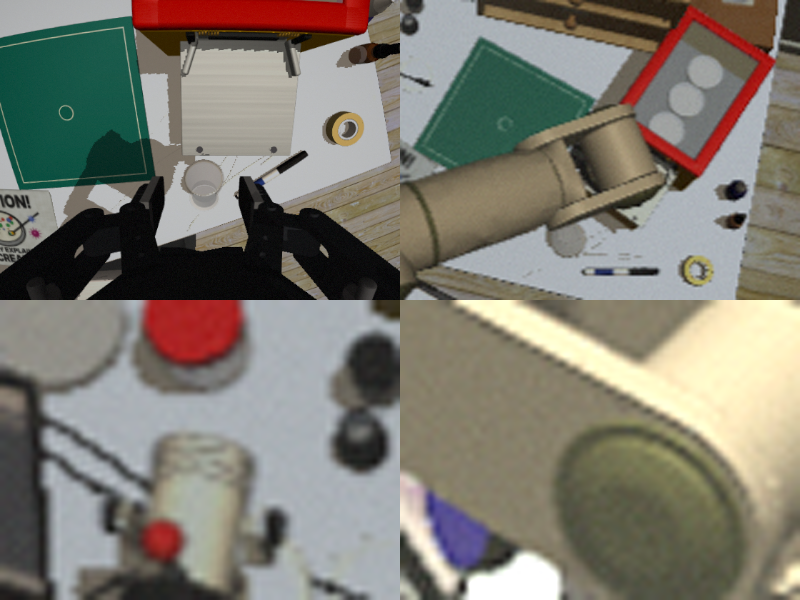

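Mat is empty and three dishes show in the box: top crop, (705,72), (687,99) and (667,130). The third is nearest the port, so I'll check its depth. I'll triangulate the lamp using the saved first side picture.

```bash
cat > lamp.py <<'E'
from h import *
def red(im,b):
    h=cv2.cvtColor(im,cv2.COLOR_BGR2HSV); m=(((h[...,0]<8)|(h[...,0]>172))&(h[...,1]>130)&(h[...,2]>60)).astype(np.uint8)
    k=np.zeros_like(m); k[b[1]:b[3],b[0]:b[2]]=1; n,l,sa,ce=cv2.connectedComponentsWithStats(m*k); return [(int(sa[i,4]),ce[i].round(1).tolist()) for i in range(1,n) if sa[i,4]>4]
def tri(c1,u1,c2,u2):
    a,b=[onplane(c1,u1,z) for z in (0,300)];p,q=[onplane(c2,u2,z) for z in (0,300)];d=b-a;e=q-p
    k=np.linalg.lstsq(np.c_[d,-e],p-a,rcond=None)[0]; x=a+d*k[0];y=p+e*k[1]; return ((x+y)/2).round(1),np.linalg.norm(x-y).round(1)
E
python3 - <<'E'
from lamp import *
t=capture("top"); s=capture("side"); s0=cv2.imread("pics/side0.png")
r=red(s0,(225,150,245,170)); print(r); rt=red(t["frame"],(190,175,228,205)); print(rt)
print("knob",tri(t,rt[0][1],s,r[0][1]))
print("foot s",onplane(s,(248.3,214),6).round(),"foot t",onplane(t,(222.5,204.5),6).round())
# tilt-axis ends (yoke knobs) in top: crop px/6.667
for p in ((110,517-300),(272,527-300),(203,440-300)): print("yoke",onplane(t,(190+p[0]*.15,160+p[1]*.15),160).round(1))
c=np.array([662,-272]);a=np.radians(-6.9);X=np.array([np.cos(a),np.sin(a)])
for p in ((705,72),(687,99),(667,130)):
    uv=(240+(p[0]-400)*.45,170+p[1]*.45); print([round(float((onplane(t,uv,z)[:2]-c)@X)) for z in (15,40,60,80)])
print(find(t,"lamp_pivot"),find(t,"lamp_knob"),find(t,"dish_a_mid",6,.05))
E
```

```text
[(26, [235.9, 160.3])]
[(28, [213.7, 195.7])]
knob (array([415.5, 262.7, 241.1]), np.float64(3.1))
foot s [448. 271.   6.] foot t [439. 280.   6.]
yoke [425.8 317.4 160. ]
yoke [464.6 231.8 160. ]
yoke [491.3 293.5 160. ]
[87, 79, 72, 65]
[24, 16, 10, 4]
[-47, -53, -59, -64]
[([426.0, 257.0, 188.0], 0.74)] [([423.0, 260.0, 189.0], 0.77), ([646.0, -276.0, 169.0], 0.45)] []
```

Third dish sits at box x of about -50, well inside. Lamp estimate: pivot about (445,275,160), knob (415.5,263,241). Its distance from the pivot is 87 mm against the specified 90, beam azimuth about 204°, tilt about -13°. Moving near it for a closer look.

Call:
{"api": "arm_command", "payload": {
  "steps": [-0.17,0.9,0.5,0,50,-0.17,0.9,0.5,0,50,-0.17,0.9,0.5,0,50,-0.17,0.9,0.5,0,50,-0.17,0.9,0,1,50]
}}

```text
time_s: 24.52
eef_pos: [390.8, 19.7, 300.8]
ee_rot: [0.0, 1.0, -0.016, 0.002]
force: [1.4, -0.5, -0.5]
grip_width: 0.5
```

Call:
{"api": "arm_command", "payload": {
  "steps": [-0.2,0.9,0,1,50,-0.2,0.9,0,1,50,-0.2,0.9,0,1,50,-0.2,0.9,0,1,50,0,0,0,1,50]
}}

```text
time_s: 25.15
eef_pos: [349.8, 200.7, 299.1]
ee_rot: [-0.0, 0.979, 0.204, -0.0]
force: [-0.2, 0.1, -0.1]
grip_width: 0.5
```

```bash
python3 - <<'E'
from lamp import *
w=capture("wrist"); t=capture("top"); st=sense(); print(st["time_s"],st["eef_pos"].round(1),st["ee_rot"].round(3),st["force"].round(1))
P=np.array([445,275,160.]); im=w["frame"].copy()
for p,col in ((P,(0,255,0)),([415.5,262.7,241.1],(255,0,0)),([445,275,0],(0,255,255))):
    uv=proj(w,p)[0]; print(uv.round(1)); cv2.circle(im,tuple(int(x) for x in uv),4,col,1)
print(red(w["frame"],(0,0,560,420)),find(w,"lamp_pivot"),find(w,"lamp_knob"))
cv2.imwrite("pics/w6.png",im)
E
```

```text
25.25 [350.5 199.1 299.1] [ 0.     0.979  0.202 -0.   ] [ 0.1 -0.3  0. ]
[245.8  59. ]
[231.4  91.3]
[259.1  80.2]
[(1240, [232.9, 96.6]), (9, [278.1, 196.3]), (14, [290.9, 200.1])] [([429.0, 261.0, 189.0], 0.64)] [([430.0, 258.0, 189.0], 0.74)]
```

View pics/w6.png

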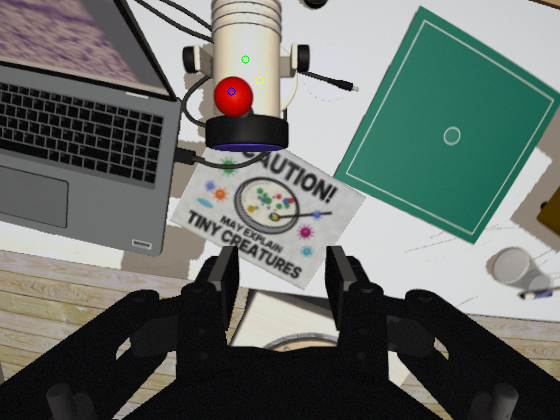

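The view shows the lamp seen from behind the lens: tilt knobs at (189,57) and (303,59), with their midpoint on my projected pivot. Red ball at (233,97), bezel at (247,135). Fitting pivot, azimuth and tilt jointly.

```bash
cat >> lamp.py <<'E'
from scipy.optimize import least_squares
def pose(q):
    x,y,az,ta=q; P=np.array([x,y,160.]); b=np.array([np.cos(az)*np.cos(ta),np.sin(az)*np.cos(ta),-np.sin(ta)])
    z=np.array([np.cos(az)*np.sin(ta),np.sin(az)*np.sin(ta),np.cos(ta)]); return P,b,z
def fit(obs,q0):
    def res(q):
        P,b,z=pose(q); r=[]
        for c,a,l,uv,wt in obs: r.append(wt*(proj(c,P+b*a+z*l)[0]-uv))
        return np.concatenate(r)
    s=least_squares(res,q0); print("fit",s.x[:2].round(1),np.degrees(s.x[2:]).round(1),"res",s.fun.round(1)); return s.x
E
python3 - <<'E'
from lamp import *
w=capture("wrist"); t=capture("top"); s=capture("side")
obs=[(w,52,74,(232.9,96.6),1),(w,0,0,(246,58),1),(t,52,74,(213.7,195.7),2),(s,52,74,(235.9,160.3),2),(w,75,0,(247,147),.6),(t,0,0,(218.6,193.3),1)]
q=fit(obs,[445,275,np.radians(204),-.2]); P,b,z=pose(q); k=P+52*b+74*z
print("knob",k.round(1)); M=np.array([487.7,-1.5,3]); d=M-P; az=np.arctan2(d[1],d[0]); ta=np.arctan2(-d[2],np.hypot(*d[:2]))
print("target az,tilt",np.degrees([az,ta]).round(1))
n=5
az0=q[2]; az1=az+2*np.pi*np.round((az0-az)/(2*np.pi)); print(np.degrees([az0,az1]))
prev=k
for i in range(1,16):
    f=i/15; P_,b,z=pose([q[0],q[1],az0+(az1-az0)*f,q[3]+(ta-q[3])*f]); k2=P_+52*b+74*z; print(k2.round(1),((k2-prev)/50).round(2)); prev=k2
E
```

```text
fit [447.5 272. ] [203.5 -11.8] res [-0.5 -0.5 -0.3 -0.1  2.3  0.6 -1.   0.6 -0.2  0.5  0.9 -0.2]
knob [414.7 257.8 243.1]
target az,tilt [-81.6  29.6]
[203.46916995 278.36737723]
[412.6 253.1 241.3] [-0.04 -0.09 -0.04]
[411.1 248.  239.3] [-0.03 -0.1  -0.04]
[410.4 242.6 237.1] [-0.01 -0.11 -0.04]
[410.4 237.  234.7] [ 0.   -0.11 -0.05]
[411.3 231.2 232.2] [ 0.02 -0.11 -0.05]
[412.9 225.5 229.4] [ 0.03 -0.11 -0.05]
[415.4 219.9 226.6] [ 0.05 -0.11 -0.06]
[418.7 214.5 223.5] [ 0.07 -0.11 -0.06]
[422.7 209.4 220.4] [ 0.08 -0.1  -0.06]
[427.4 204.8 217.1] [ 0.09 -0.09 -0.07]
[432.8 200.7 213.6] [ 0.11 -0.08 -0.07]
[438.8 197.2 210. ] [ 0.12 -0.07 -0.07]
[445.3 194.4 206.4] [ 0.13 -0.06 -0.07]
[452.2 192.4 202.6] [ 0.14 -0.04 -0.08]
[459.4 191.2 198.7] [ 0.14 -0.02 -0.08]
```

Call:
{"api": "arm_command", "payload": {
  "steps": [0.6,0.6,0,0,50,0.68,0.57,0,0,50,0,0,-0.4,0,50,0,0,0,0,50]
}}

```text
time_s: 26.0
eef_pos: [414.3, 256.7, 278.2]
ee_rot: [0.0, 0.98, 0.2, -0.002]
force: [0.1, -0.8, 0.1]
grip_width: 0.501
```

Call:
{"api": "arm_command", "payload": {
  "steps": [0,0,-0.5,0,50,0,0,-0.5,0,50,0,0,-0.14,0,50,0,0,0,0,50]
}}

```text
time_s: 26.5
eef_pos: [414.9, 257.0, 223.3]
ee_rot: [-0.0, 0.98, 0.2, 0.0]
force: [0.6, -0.3, 0.2]
grip_width: 0.5
```

```bash
python3 - <<'E'
from lamp import *
w=capture("wrist"); st=sense(); print(st["time_s"],st["eef_pos"].round(1),st["ee_rot"].round(3),st["force"].round(1),red(w["frame"],(0,0,560,420)),proj(w,[414.7,257.8,243]))
E
```

```text
26.55 [415.  257.1 223.7] [-0.     0.98   0.2    0.001] [0.9 0.3 0.5] [(287, [238.0, 3.0]), (2286, [273.1, 282.2])] [[279.91869323 282.03826442]]
```

Call:
{"api": "arm_command", "payload": {
  "steps": [-0.02,0.06,0,0,50,0,0,0,0,10,0,0,0,0,10,0,0,0,0,10,0,0,0,0,10],
  "grip_force": 40
}}

```text
time_s: 27.18
eef_pos: [413.7, 260.4, 223.1]
ee_rot: [-0.0, 0.98, 0.201, 0.0]
force: [-1.7, 1.6, 5.6]
grip_width: 0.255
```

Call:
{"api": "arm_command", "payload": {
  "steps": [-0.04,-0.1,-0.04,1,10,-0.03,-0.1,-0.04,1,10,-0.01,-0.11,-0.04,1,10,0,-0.11,-0.05,1,10,0.02,-0.11,-0.05,1,10]
}}

```text
time_s: 27.8
eef_pos: [410.6, 234.1, 212.1]
ee_rot: [-0.001, 0.912, 0.409, 0.001]
force: [-2.2, 3.8, 5.2]
grip_width: 0.253
```

Call:
{"api": "arm_command", "payload": {
  "steps": [0.03,-0.11,-0.05,1,10,0.05,-0.11,-0.06,1,10,0.07,-0.11,-0.06,1,10,0.08,-0.1,-0.06,1,10,0.09,-0.09,-0.07,1,10]
}}

```text
time_s: 28.42
eef_pos: [426.5, 207.7, 196.8]
ee_rot: [-0.0, 0.802, 0.597, 0.0]
force: [-3.0, 1.9, 5.7]
grip_width: 0.253
```

Call:
{"api": "arm_command", "payload": {
  "steps": [0.11,-0.08,-0.07,1,10,0.12,-0.07,-0.07,1,10,0.13,-0.06,-0.07,1,10,0.14,-0.05,-0.08,1,10,0.14,-0.03,-0.08,1,10]
}}

```text
time_s: 29.05
eef_pos: [458.5, 193.3, 178.0]
ee_rot: [-0.001, 0.654, 0.756, -0.0]
force: [-3.5, 2.7, 3.3]
grip_width: 0.254
```

```bash
python3 - <<'E'
from lamp import *
st=sense(); print(st["time_s"],st["eef_pos"].round(1),st["ee_rot"].round(3),st["force"].round(1),st["grip_width"])
t=capture("top"); s=capture("side"); w=capture("wrist")
print(red(w["frame"],(0,0,560,420)),red(s["frame"],(220,150,300,215)),red(t["frame"],(190,175,250,215)))
E
```

```text
29.05 [458.5 193.3 178. ] [-0.001  0.654  0.756 -0.   ] [-3.5  2.7  3.3] 0.25446780722425644
[(2908, [468.6, 19.3]), (16, [138.5, 170.5]), (27, [140.5, 188.6]), (2382, [281.8, 281.5])] [(26, [253.6, 178.7]), (132, [276.7, 183.4])] []
```

Held firmly throughout. Releasing, retreating, and measuring the aim.

Call:
{"api": "arm_command", "payload": {
  "steps": [0,0,0,0,55,0,0,0,0,55,0,0,0.5,0,55,0,0,1,0,55,0,-0.5,0.8,0,55]
}}

```text
time_s: 29.82
eef_pos: [458.4, 168.5, 294.9]
ee_rot: [0.0, 0.655, 0.756, 0.0]
force: [1.1, -0.2, -0.6]
grip_width: 0.548
```

Call:
{"api": "arm_command", "payload": {
  "steps": [0,-0.7,0,0,55,0,-0.7,0,0,55,0,0,0,0,55]
}}

```text
time_s: 30.2
eef_pos: [458.6, 96.6, 293.1]
ee_rot: [0.0, 0.656, 0.754, -0.0]
force: [0.5, 1.4, 0.7]
grip_width: 0.549
```

```bash
python3 - <<'E'
from lamp import *
w=capture("wrist"); t=capture("top"); s=capture("side"); st=sense(); print(st["time_s"],st["eef_pos"].round(1),st["force"].round(1))
print(red(w["frame"],(0,0,560,420)),red(s["frame"],(220,150,300,215)),red(t["frame"],(190,175,250,215)))
print(proj(w,[447.5,272,160]))
P,b,z=pose([447.5,272,np.radians(-81.6),np.radians(29.6)]); print("exp knob",proj(w,P+52*b+74*z),proj(s,P+52*b+74*z),proj(t,P+52*b+74*z),"lens",proj(w,P+75*b))
d=lambda c,b: cv2.resize(cv2.convertScaleAbs(c["frame"][b[1]:b[3],b[0]:b[2]],alpha=1.3),(400,300),interpolation=cv2.INTER_CUBIC)
cv2.imwrite("pics/w7.png",w["frame"]); cv2.imwrite("pics/m4.png",np.vstack([w["frame"][:300], np.hstack([d(t,(190,170,270,230)),d(s,(210,150,290,210))])[:,:560*1] if False else cv2.resize(np.hstack([d(t,(190,170,270,230)),d(s,(210,150,290,210))]),(560,210))]))
E
```

```text
30.35 [458.5  98.6 293. ] [ 1.4 -0.1 -0.6]
[(879, [301.3, 75.5]), (11, [179.1, 84.4]), (17, [180.1, 99.6])] [(28, [253.2, 178.7]), (131, [276.8, 183.4])] [(14, [237.4, 195.3])]
[[298.34159733 -20.4902903 ]]
exp knob [[300.92165719  82.24171242]] [[252.60890358 179.47567945]] [[238.23267787 197.20574623]] lens [[296.27230181  72.2631632 ]]
```

View pics/m4.png

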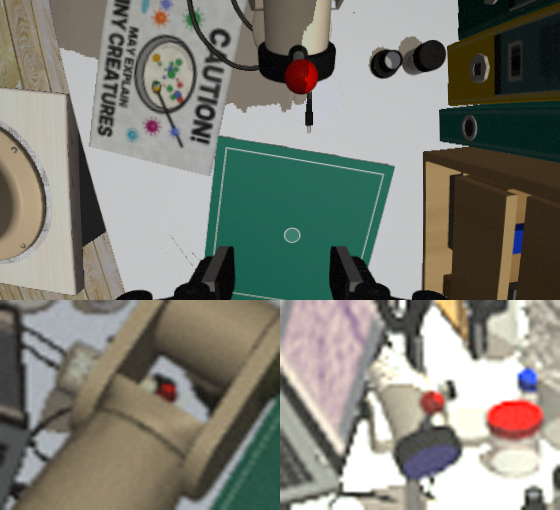

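The wrist view shows the lamp head at (296,60) with the knob at (301,76), aimed down-image toward the ring at (292,235). Now a numeric fit.

```bash
python3 - <<'E'
from lamp import *
w=capture("wrist"); t=capture("top"); s=capture("side"); M=np.array([487.7,-1.5,3])
ko=[(w,52,74,(301.3,75.5),1),(s,52,74,(253.2,178.7),2)]
for pp in ([447.5,272],[445,275],[447.5,276],[447.5,268]):
    def res(a):
        P,b,z=pose([*pp,*a]); k=P+52*b+74*z; return np.concatenate([wt*(proj(c,k)[0]-uv) for c,_,_,uv,wt in ko])
    r=least_squares(res,[-1.42,.5]); P,b,z=pose([*pp,*r.x]); y=np.cross(z,b); d=M-P
    print(pp,np.degrees(r.x).round(1),r.fun.round(1),"mat in lamp x,y,z",(d@b).round(),(d@y).round(1),(d@z).round(1), "bezel px w,s",proj(w,P+75*b)[0].round(),proj(s,P+75*b)[0].round())
print("ring w",onplane(w,(292,235),3).round(1))
E
```

```text
[447.5, 272] [-81.5  24.1] [ 0.5  2.5 -2.2 -3.5] mat in lamp x,y,z 316.0 -0.5 -30.5 bezel px w,s [297.  77.] [252. 195.]
[445, 275] [-79.8  27. ] [ 0.7  1.6 -2.1 -1.8] mat in lamp x,y,z 320.0 -6.8 -12.8 bezel px w,s [297.  72.] [252. 195.]
[447.5, 276] [-81.7  27.5] [ 0.7  1.4 -2.1 -1.5] mat in lamp x,y,z 321.0 -0.4 -9.6 bezel px w,s [297.  71.] [252. 195.]
[447.5, 268] [-81.3  20.7] [ 0.4  3.4 -2.3 -5.4] mat in lamp x,y,z 310.0 -0.8 -50.5 bezel px w,s [297.  83.] [253. 195.]
ring w [487.5   2.8   3. ]
```

The camera fit is sensitive to the pivot estimate: tilt 24–28°, while the grip kinematics say about 29–30°. One closer look with the yoke in frame will give knob and pivot in the same picture.

Call:
{"api": "arm_command", "payload": {
  "steps": [0,0.6,0.2,0,55,0,0.6,0.2,0,55,0,0,0,0,55]
}}

```text
time_s: 30.88
eef_pos: [458.5, 159.8, 313.4]
ee_rot: [0.0, 0.654, 0.757, 0.0]
force: [0.4, 0.7, 0.1]
grip_width: 0.552
```

```bash
python3 - <<'E'
from lamp import *
w=capture("wrist"); st=sense(); print(st["time_s"],st["eef_pos"].round(1),red(w["frame"],(0,0,560,420)))
for ta in (24,27,30,33):
    P,b,z=pose([447,275,np.radians(-81.6),np.radians(ta)]); print(ta,"pivot",proj(w,P)[0].round(1),"knob",proj(w,P+52*b+74*z)[0].round(1),"bezel",proj(w,P+75*b)[0].round(1),"rear",proj(w,P-45*b)[0].round(1))
y=np.cross(z,b); print("yoke +-48",proj(w,P+48*y)[0].round(),proj(w,P-48*y)[0].round())
cv2.imwrite("pics/w8.png",cv2.resize(w["frame"][0:230,160:440],None,fx=2.5,fy=2.5,interpolation=cv2.INTER_CUBIC))
E
```

```text
30.925 [458.5 158.8 312.8] [(1840, [410.3, 17.6]), (9, [180.9, 131.3]), (14, [181.6, 145.3]), (638, [287.8, 161.1])]
24 pivot [287.3  63.1] knob [288.1 157.7] bezel [286.7 139.3] rear [287.8   5.6]
27 pivot [287.3  63.1] knob [288.  159.9] bezel [286.6 137.4] rear [287.8   6. ]
30 pivot [287.3  63.1] knob [287.9 161.8] bezel [286.6 135.4] rear [287.9   6.7]
33 pivot [287.3  63.1] knob [287.8 163.3] bezel [286.5 133.2] rear [287.9   7.5]
yoke +-48 [342.  63.] [233.  63.]
```

View pics/w8.png

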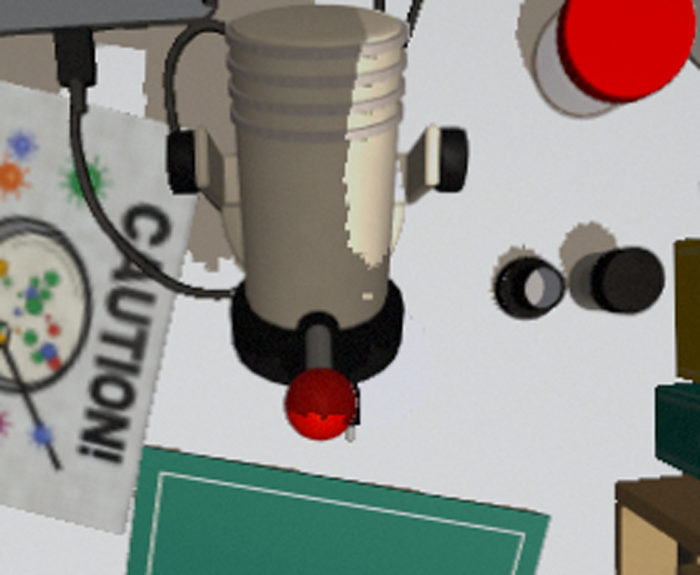

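Yoke ends at (181,161) and (454,160) put the pivot within 1 px of the fit at (447,275). Knob at (320,404) gives azimuth on target and tilt about 28°, against the 29.4° wanted. That is a beam error of about 8 mm, inside the 30 mm allowed. Raising the arm clear and handing in.

Call:
{"api": "arm_command", "payload": {
  "steps": [0,-0.6,0,0,55,0,-0.6,0,0,55,0,0,0,0,55,0,0,0,0,55]
}}

```text
time_s: 31.42
eef_pos: [458.5, 98.1, 312.8]
ee_rot: [-0.0, 0.655, 0.755, -0.0]
force: [-0.2, 0.1, 0.1]
grip_width: 0.551
```

```bash
python3 - <<'E'
from lamp import *
t=capture("top"); s=capture("side"); st=sense(); print(st["time_s"],st["eef_pos"].round(1),st["force"].round(1),find(t,"dish_a_mid",6,.1),find(s,"dish_a_mid",6,.1),red(s["frame"],(220,150,300,215)))
for n in ["tape_roll","red_beaker","conical_flask","petri_1"]: print(n,find(s,n,1))
print(finish_job())
E
```

```text
31.525 [458.5  98.6 312.9] [ 0.7 -0.1  0.8] [] [] [(28, [253.3, 178.7]), (132, [276.7, 183.4])]
tape_roll [([408.0, -442.0, 17.0], 0.9)]
red_beaker [([574.0, 347.0, 48.0], 0.83)]
conical_flask [([351.0, -222.0, 34.0], 0.74)]
petri_1 [([544.0, 455.0, 16.0], 0.42)]
the job is handed in; nothing more can be done
None
```

All three used dishes are in the waste box, and the lamp points at the ring in the middle of the mat and has been let go. The job was handed in at about 31.5 s of robot time, and it reports no verdict.

**Dishes:** Only three were on the mat. Each was laid on the ledge and pushed through the flap. The top view showed all three through the window, the nearest about 50–60 mm behind the box centre, well inside. At the end the mat and ledge were empty.

**Flap:** I inferred that it is shut, because no dish is near it and the front looked closed. I did not measure its angle.

**Lamp aim:** The side-to-side aim is within about 1 mm. The up-down aim is the least certain part, because the estimates of the tilt did not quite agree:

| Source | Tilt |
|---|---|
| Needed | 29.4° |
| Closest camera view | about 28° |
| Path of the arm while holding the handle | 29–30° |
| First knob-only fit | 24–28°, depending on the assumed pivot |

The closest view puts the beam about 8 mm off the ring, against 30 mm allowed. The first fit's lowest value would have put it just outside, at about 30 mm. It assumed a pivot that the closest view later moved by about 3 mm.

**Other things:** The tape, beaker, flask and large dish read within about 7 mm of where they started, which is within the measuring noise. I did not measure the two dropper bottles again, though the arm never went near them after the start. The force reading was about zero when I handed in.

I viewed 16 pictures, two over the budget of 14.

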